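# Fit the missing level knob on the intercom console and hold it pressed

## Robot

A 6-joint arm with a two-finger parallel gripper is mounted at the origin on the work surface. World frame = base frame: x ahead of the robot, y to its left, z up, the work surface at z = 0. Lengths are in mm, angles in rad, forces in N, time in s.
With the tool pointing down it reaches from about 300 to 775 mm from the base axis. Payload 14.6 kg.
Tool frame: the origin (TCP) lies on the centre line of the jaws, within the pads' length; the fingertips stand 8 mm ahead of it and the grasp point (between the pads) lies 11 mm behind it; z points along the fingers, y is the direction in which the jaws open and shut (so a half turn about z gives the same grasp; the last joint's range is limited). The gripper opens to 94 mm and grips with 3 to 60 N. Pads are 16 mm wide; open, the fingers measure 119 mm over their backs; the gripper's body (75 mm by 177 mm) begins 78 mm behind the grasp point.
Start: joints at [-1.351, 0.3, 1.521, -0, 1.321, -0.067], TCP at [155.58, -527.527, 213.446] pointing down, gripper open.
Joint ranges: [-3.03, 3.03], [-0.79, 2.21], [0.23, 2.52], [-1.04, 4.18], [0, 3.07], [-2.55, 2.55]. Speed limits (rad/s): [2.22, 2.22, 2.57, 3.14, 3.14, 3.14].

## Interface

Orientations are given as [roll, pitch, yaw] about the fixed x, y, z axes, in that order (R = Rz(yaw) Ry(pitch) Rx(roll)).
In Python, from cell import read_state, cams, manip gives the robot as it stands.
- The arm moves only by the shell command python3 -m handwheel 'ROWS' [OPENING] [FORCE]. ROWS is JSON, a list of rows, each a list of 4 numbers: the shift along the tool's x, y, z in m, then the turn about the tool's z in degrees. In form: [[dx, dy, dz, turn], ...]. A call has 1 to 5 rows; each row is the pose to reach, as a shift and turn from the pose measured when the call began, along the tool's axes at that moment; what a row does not reach only later rows make up. A row lasts 1/8 s, in which the tool goes at most 62.5 mm and 10.7 degrees, less where a joint would pass 70% of its speed; a pose out of reach is approached as far as the arm can. A call with a gripper value outside its range is refused whole. OPENING is the closure, from 0 (fully open) to 1 (shut), set as the call begins (- or left out, the last holds). The fingers move at their own pace and stop on an object; FORCE is the grip in N (left out, the last holds). Time passes only in rows, so rows that repeat a pose let the fingers close. It gives the time, the measured TCP pose, the force and the opening at its end, in the units of the state.
- read_state(): the state, without advancing time (a new reading comes with each control period).
- cams.camera(name): name is "side" or "top" or "wrist"; returns the picture (400x640x3 uint8, red, green, blue); there is no depth.
- cams.get_calibration(name): a dict with "vertical_fov" (degrees; the focal length in pixels is half the picture's height over the tangent of half this angle, whatever the lens; pixels are square), "cx", "cy" (the principal point, pixels), "dist_coeffs" ([k1, k2, p1, p2, k3] as OpenCV has them; the pictures are not rectified), "R" (3x3) and "t" (3): a world point X has camera coordinates R X + t. Camera axes: x right, y down, z forward; pixel columns grow to the right and rows downward; lengths in mm; the calibration is good to about 2 mm. A picture is of the moment at which its call begins: read the wrist's pose just before it. get_calibration takes no time and is no camera call; for the wrist camera it gives the pose at the moment of the call.
- manip.sign_off(): hands the job in, once; it reports no verdict.
The state is a dict: "clock": time; "joints": joint angles; "qd": joint speeds; "effort": joint torques, N m; "eef_pos": TCP position; "eef_rot": TCP orientation; "wrist_force": force on the tool from outside, world axes, zero at the start; "moment": the same for the moment, N m; "finger_gap": finger opening in mm.
Only numpy, scipy, OpenCV 4.12 (cv2) and the standard library are available. Lean on these libraries where they do the work, as an engineer would, in place of code of your own. Each camera call takes 0.05 s, during which the arm holds its last target. There are 200 camera calls.

## Task

The level knob has come off the intercom console on the counter: take the orange pry tool, prise up the console's clear cover with its blade at the notch, swing the cover right back, and lay the tool down flat on the counter. Then pick up the black knob, turn it so that its key flat matches the D-shaped shaft, push it fully home, and press the shaft well in to hold the channel open. Finish while still holding the knob in the gripper and pressing it down, and leave the other things on the counter where they are.

Things in the scene. Friction and masses are not known exactly. Their poses are not given: they have to be found in the camera images.
- console: Charcoal desktop intercom console, fixed to the counter. Origin: at counter height, straight under the shaft. Box of 146 mm (its y, -73 to +73) by 223 mm (its x, -73 to +150), rim 50 mm high. From x -65 to +65 and y -65 to +65 it has an open-topped recess, floor 20 mm above the counter, in which the shaft stands; the part from x +73 to +150 is a solid panel with display and buttons. The clear cover lies on the rim over the recess.
- cover (a joint): Hinge of the clear cover, rad: 0 shut, 2.0 fully open (stop). The cover is a clear plate (142 mm along the console's x, 149 mm from hinge to free edge, 4 mm thick, 100 g) with an orange free edge; underside 50 mm above the counter when shut. Hinged along the console's +y side, so its free edge is at the console's -y side and swings up and over to +y. The stiff hinge stays wherever it is left; about 1.5 N up at the free edge moves it.
- pry_notch (a point): Centre of the mouth of the pry notch in the outer face of the console's -y wall, 46 mm above the counter: a gap under the cover's free edge, 60 mm wide (console x), 8 mm high (42 to 50 mm above the counter), right through the 8 mm thick wall. Axes as the console's; the blade goes in level along +y. The cover's edge overhangs the wall's face by 3 mm.
- cover_hinge (a point): Centre of the cover's hinge line, which runs along the console's x, at the cover's underside: 50 mm above the counter, at console y +73. Axes as the console's; does not turn with the cover.
- pry_mid (a point): Pry tool, lying flat on the counter: the centre of its orange handle (90 mm long along its x, 16 mm wide along y, 20 mm high; centre 10 mm above the underside). From the handle's +x end a level steel blade sticks out 55 mm, 14 mm wide, 2.5 mm thick, at mid height: its tip is 100 mm along +x from this point. 60 g.
- knob_mid (a point): Centre of the black knob, half-way up, 18 mm above its underside; z is its axis. Knob: 36 mm high, stands bore-down on the counter. Its upper 22 mm are a smooth round cap 40 mm across (grip this), the lower 14 mm a ribbed skirt 38 mm across. D-shaped bore from the underside, 14 mm deep, radius 7.9 mm with its key flat 3.9 mm from the axis on the +x side. The white pointer line on the top runs from the axis to +x, above the flat. About 40 g.
- shaft_tip (a point): Centre of the top end of the upright metal D-shaft in the recess, 46 mm above the counter when not pressed. Radius 7 mm, top 3 mm tapered to three quarters; its flat, painted red, is 3 mm from the axis on this point's +x side. On the steel collar at its foot (28 mm across, top 24 mm above the counter) a red line runs out from the flat along +x. Stiff to turn (0.1 N m).
- spindle (a joint): How far the shaft is pressed in, m: 0 released, 0.006 at its stop. A spring pushes it back up: 3 N at first, 9 N at the stop. The knob goes on only with its x along the shaft's x (within about 8 degrees, one way round); it is home when the bore's end rests on the shaft's end, knob_mid 4 mm above shaft_tip.
- pack_black: Black pocket transmitter lying flat, 95 x 65 x 24 mm with a short aerial; to be left alone. Origin: centre of its underside.
- pack_yellow: Black pocket transmitter with a yellow stripe, 95 x 65 x 24 mm; to be left alone. Origin: centre of its underside.
- spray: Clear spray bottle with white head, 76 mm across, 247 mm high; to be left alone. Origin: centre of its underside.
- tumbler: Drinking glass, 68 mm across, 120 mm high; to be left alone. Origin: centre of its underside.
- tablet: Dark tablet lying flat, 245 x 175 x 8 mm; to be left alone. Origin: centre of its underside.
- mic: Hand microphone lying on the counter, 190 mm long along its x, 50 mm thick; to be left alone. Origin: on the underside near its middle.
Things that resemble listed ones, but are neither listed nor needed, are in the scene too. Leave any green or yellow look-alike of the part that bears pry_mid alone.

How it is judged (in metres and radians):
On the way, in this order (a step that is already met when the one before it is completed fails the run):
1. the cover is being prised up by the pry tool (value of joint cover between 0.05 and 0.5 rad and contact force between pry and cover above 0.3 N), for 0.05 s.
2. the cover is swung right back (value of joint cover above 1.65 rad), for 0.2 s.
3. the pry tool lies on the counter, let go (height (world z) of pry_mid below 0.016 m and contact force between the fingers and pry below 0.1 N), for 0.2 s.
4. the knob is lifted off the counter in the gripper (height (world z) of knob_mid above 0.035 m and contact force between the fingers and knob above 2 N), for 0.1 s.
5. the knob is home on the D-shaft, flat to flat (z of knob_mid in the frame of shaft_tip between 0 and 0.006 m and horizontal distance between knob_mid and shaft_tip below 0.003 m and angle between the x axis of knob_mid and the x axis of shaft_tip, either way round below 0.35 rad and angle between knob_mid's own z axis and vertical below 0.12 rad), for 0.1 s.
At the end, for the whole second after the job is handed in: Knob home (centre under 6 mm above the shaft's end, 3 mm of its axis, pointer within 0.35 rad of the flat, tilt under 0.12), at rest and touched by the fingers with over 2 N; shaft pressed in over 3.5 mm; cover open past 1.65 rad; pry tool flat on the counter, untouched (all of step 3 and all of step 5 and contact force between the fingers and knob above 2 N and value of joint spindle above 0.0035 m and value of joint cover above 1.65 rad and angle between pry_mid's own z axis and vertical below 0.15 rad and linear speed of knob below 0.02 m/s); the arm keeps its last pose, push and grip.
It fails at once if another thing on the counter is shifted by more than 30 mm (distance of any of pack_black, pack_yellow, spray, tumbler, tablet, mic from where it was at the start of the episode above 0.03 m).
It fails at once if the pry tool or the knob is dropped or thrown ((linear speed of pry above 0.8 m/s and contact force between the fingers and pry below 0.05 N) or (linear speed of knob above 0.8 m/s and contact force between the fingers and knob below 0.05 N)).
It also fails if it takes over 61 s, if anything falls off the work surface, if the arm or the gripper's body presses on something with over 40 N, if the wrist force passes 120 N, or if a joint passes its speed limit or range.

## Working session

There is one attempt and no reset: what is moved stays moved. The work goes in short steps, Python scripts to look and compute and a shell command to move; the robot and the scene stay as the last step left them, time stands still between calls to the robot, and variables do not carry over. Pictures are saved under pics/ and viewed, about 8 in all and at most 12, crops included, and the job is handed in when it is done.

```bash
ls; mkdir -p pics; cat > h.py <<'E'
import numpy as np, cv2
from cell import read_state, cams, manip
def K(c):
    f=200/np.tan(np.radians(c["vertical_fov"])/2)
    return np.array([[f,0,c["cx"]],[0,f,c["cy"]],[0,0,1.]])
def ray(c,uv):
    p=cv2.undistortPoints(np.array([[uv]],float),K(c),np.array(c["dist_coeffs"],float))[0,0]
    R=np.array(c["R"]);t=np.array(c["t"])
    d=R.T@np.array([p[0],p[1],1.]); return -R.T@t,d/np.linalg.norm(d)
def atz(c,uv,z):
    o,d=ray(c,uv); return o+d*(z-o[2])/d[2]
def tri(obs):
    A=np.zeros((3,3));b=np.zeros(3)
    for c,uv in obs:
        o,d=ray(c,uv);P=np.eye(3)-np.outer(d,d);A+=P;b+=P@o
    X=np.linalg.solve(A,b)
    print("X",X.round(1),"res",[round(float(np.linalg.norm((np.eye(3)-np.outer(ray(c,uv)[1],ray(c,uv)[1]))@(X-ray(c,uv)[0]))),1) for c,uv in obs]); return X
def proj(c,X):
    r,_=cv2.Rodrigues(np.array(c["R"],float))
    return cv2.projectPoints(np.array(X,float).reshape(-1,3),r,np.array(c["t"],float),K(c),np.array(c["dist_coeffs"],float))[0][:,0]
def snap(n,f):
    c=cams.get_calibration(n); im=cams.camera(n)
    cv2.imwrite("pics/%s.png"%f,im[:,:,::-1]); 
    import pickle; pickle.dump(c,open("pics/%s.pkl"%f,"wb")); return c,im
def load(f):
    import pickle; return pickle.load(open("pics/%s.pkl"%f,"rb"))
E
python3 - <<'E'
from h import *
s=read_state();print(s)
ims=[snap(n,n+"0")[1] for n in ("top","side","wrist")]
for n in ("top","side","wrist"):
    c=load(n+"0");print(n,c["vertical_fov"],np.array(c["R"]).round(3).tolist(),np.array(c["t"]).round(0),c["dist_coeffs"])
E
```

```text
pics
{'clock': 0.0, 'joints': array([-1.35058114e+00,  3.00489293e-01,  1.52159162e+00, -4.88179000e-06,
        1.32067014e+00, -6.66379106e-02]), 'qd': array([ 3.95929703e-05, -2.45097431e-03,  1.05011576e-03, -8.71116197e-05,
        1.11571319e-03,  3.59006309e-04]), 'effort': array([-2.08350255e-03, -5.31807554e+01, -3.52738094e+01,  7.07661593e-02,
        2.44112348e-02, -1.01505952e-04]), 'eef_pos': array([ 155.53553823, -527.28836186,  212.87188026]), 'eef_rot': array([-3.14043651e+00, -7.24184711e-05,  2.86854269e-01]), 'wrist_force': array([ 0.19984399, -0.71402273, -0.50433481]), 'moment': array([ 0.05342071, -0.03098677,  0.03098643]), 'finger_gap': 94.33638448694545}
top 52.213454223064005 [[0.003, -1.0, -0.015], [-0.992, -0.001, -0.127], [0.127, 0.015, -0.992]] [  -5.  560. 1089.] [-0.00058214  0.          0.          0.          0.        ]
side 44.54938304451698 [[-0.856, -0.517, -0.009], [-0.283, 0.483, -0.829], [0.433, -0.707, -0.559]] [ 477.  213. 1200.] [-0.07643296  0.          0.          0.          0.        ]
wrist 70.30523135118287 [[0.283, -0.959, -0.001], [-0.922, -0.272, 0.275], [-0.264, -0.077, -0.961]] [-550.  -29.  391.] [-0.03649208  0.          0.          0.          0.        ]
```

View pics/top0.png

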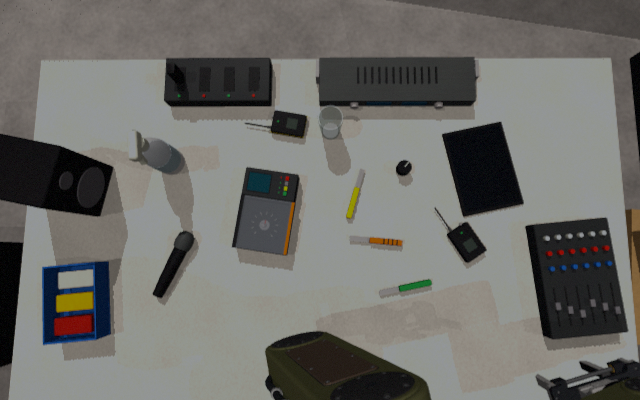

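View pics/side0.png

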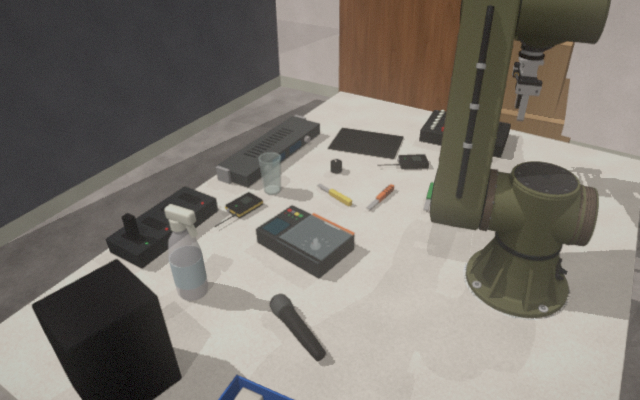

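The top view shows the console near (265,210), with its panel away from the robot and its orange edge on the right (world −y). The orange tool is at (376,241) with its blade pointing left (+y), and the knob is at (404,168). The side view agrees, with the orange tool at (381,196) and the knob at (336,166).

```bash
python3 - <<'E'
from h import *
c=load("top0");s=load("side0")
for n,uv,z in [("handle+",(370,241),10),("handle-",(402,243),10),("tip",(351,240),10),("knobtop",(404,167),36),("shaft",(265,225),46),("edgeBR",(289,254),52),("edgeTR",(295,203),52),("BL",(234,247),50),("TL",(247,168),50),("TR",(299,174),50)]:
    print(n,atz(c,uv,z).round(0))
tri([(c,(404,168)),(s,(336,166))]);tri([(c,(384,242)),(s,(383,193))]);tri([(c,(265,226)),(s,(316,243))])
w=load("wrist0");print("cam pos in tool",-np.array(w["R"]).T@np.array(w["t"])-read_state()["eef_pos"], "fwd",np.array(w["R"])[2])
E
```

```text
handle+ [ 443. -133.   10.]
handle- [ 438. -222.   10.]
tip [446. -81.  10.]
knobtop [ 647. -227.   36.]
shaft [485. 154.  46.]
edgeBR [407.  87.  52.]
edgeTR [544.  73.  52.]
BL [425. 236.  50.]
TL [641. 207.  50.]
TR [625.  63.  50.]
X [ 648.1 -230.    19.3] res [0.3, 0.3]
X [ 443.3 -170.1   14.4] res [2.9, 2.9]
X [484.3 157.1  31.4] res [1.4, 1.4]
cam pos in tool [ 76.33883241  22.04099664 170.41289609] fwd [-0.26399272 -0.07704808 -0.96144237]
```

```bash
python3 -m handwheel '[[0.045,-0.04,-0.02,-10],[0.09,-0.08,-0.04,-20],[0.135,-0.12,-0.06,-30],[0.18,-0.16,-0.08,-40],[0.225,-0.2,-0.09,-50]]' 0
```

```text
clock: 0.78
eef_pos: [314.2, -272.2, 303.7]
eef_rot: [3.141, -0.0, 1.165]
wrist_force: [1.5, 0.1, -0.2]
finger_gap: 94.0
```

```bash
python3 -m handwheel '[[0.055,0.008,0,-5],[0.11,0.016,0,-10],[0.165,0.025,0,-15],[0.22,0.033,0,-19],[0.275,0.041,0,-19]]'; python3 - <<'E'
from h import *
import time
print(read_state()["eef_pos"],read_state()["eef_rot"])
snap("wrist","w1")
E
python3 -m handwheel '[[0.05,0.01,0,0],[0.10,0.02,0,0],[0.1,0.02,0,0]]'; python3 - <<'E'
from h import *
print(read_state()["qd"].round(3))
snap("wrist","w2")
E
```

```text
clock: 1.4
eef_pos: [461.2, -33.9, 303.8]
eef_rot: [3.141, 0.0, 1.498]
wrist_force: [0.1, -0.6, -0.7]
finger_gap: 94.0
[461.15830084 -33.94613928 303.82851155] [3.14087802e+00 1.27354330e-05 1.49751647e+00]
clock: 1.82
eef_pos: [490.3, 70.9, 303.0]
eef_rot: [-3.141, -0.002, 1.503]
wrist_force: [-0.5, -0.6, -0.8]
finger_gap: 94.2
[-0.067 -0.026  0.025 -0.012  0.002 -0.05 ]
```

View pics/w2.png

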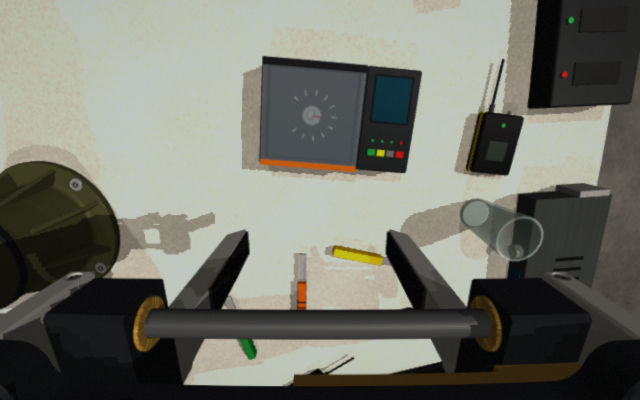

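The wrist view shows the console with its orange free edge from (261,163) to (355,169) and the shaft at (312,116). The orange tool is at (301,290), blade up (+y).

```bash
python3 - <<'E'
from h import *
for f in ("w1","w2"):
    c=load(f);im=cv2.imread("pics/%s.png"%f);h=cv2.cvtColor(im,cv2.COLOR_BGR2HSV)
    m=cv2.inRange(h,(3,170,110),(17,255,255))
    n,l,st,ce=cv2.connectedComponentsWithStats(m)
    for i in range(1,n):
        if st[i,4]>40:
            pts=np.argwhere(l==i)[:,::-1].astype(np.float32)
            b=cv2.boxPoints(cv2.minAreaRect(pts)); print(f,st[i].tolist(),b.round(1).tolist())
            for z in (12,52): print("  z",z,[atz(c,p,z)[:2].round(1).tolist() for p in b], atz(c,ce[i],z)[:2].round(1))
w1=cv2.imread("pics/w1.png");w2=cv2.imread("pics/w2.png")
a=cv2.resize(w2[50:180,250:430],None,fx=4,fy=4,interpolation=cv2.INTER_CUBIC)
cv2.imwrite("pics/crop2.png",a)
b=proj(load("w1"),[485,154,46])[0].round().astype(int);print(b)
E
```

```text
w1 [271, 82, 102, 14, 627] [[270.6000061035156, 87.4000015258789], [271.1000061035156, 81.30000305175781], [372.29998779296875, 89.5999984741211], [371.79998779296875, 95.69999694824219]]
  z 12 [[399.3, 99.8], [401.0, 108.5], [554.3, 85.4], [553.3, 76.5]] [476.7  92.4]
  z 52 [[405.1, 95.1], [406.7, 103.1], [546.7, 82.0], [545.8, 73.8]] [475.8  88.4]
w1 [309, 228, 9, 21, 178] [[309.0, 228.0], [317.0, 228.0], [317.0, 248.0], [309.0, 248.0]]
  z 12 [[439.4, -133.0], [453.3, -134.0], [450.5, -171.9], [436.3, -170.9]] [ 444.7 -151.8]
  z 52 [[441.8, -117.5], [454.4, -118.5], [451.9, -153.1], [438.9, -152.1]] [ 446.6 -134.7]
w2 [260, 159, 96, 13, 515] [[259.6000061035156, 163.8000030517578], [260.1000061035156, 158.39999389648438], [355.20001220703125, 166.10000610351562], [354.70001220703125, 171.5]]
  z 12 [[396.8, 89.7], [398.6, 98.3], [552.1, 75.2], [551.1, 66.4]] [474.2  82.5]
  z 52 [[405.3, 94.9], [407.0, 102.8], [547.2, 81.7], [546.3, 73.6]] [476.   88.3]
w2 [298, 282, 8, 20, 156] [[298.0, 282.0], [305.0, 282.0], [305.0, 301.0], [298.0, 301.0]]
  z 12 [[440.5, -132.0], [453.4, -132.9], [450.1, -173.5], [436.9, -172.7]] [ 445.2 -152.8]
  z 52 [[445.3, -107.6], [457.0, -108.4], [454.0, -145.5], [442.0, -144.7]] [ 449.5 -126.6]
[325  38]
```

View pics/crop2.png

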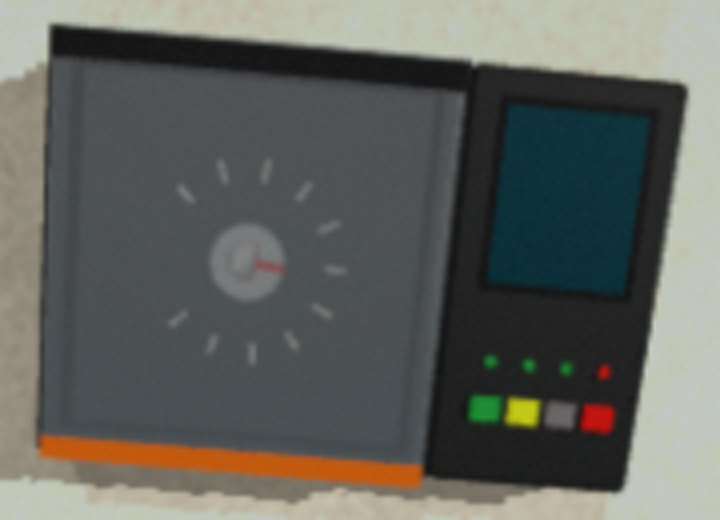

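View pics/w1.png

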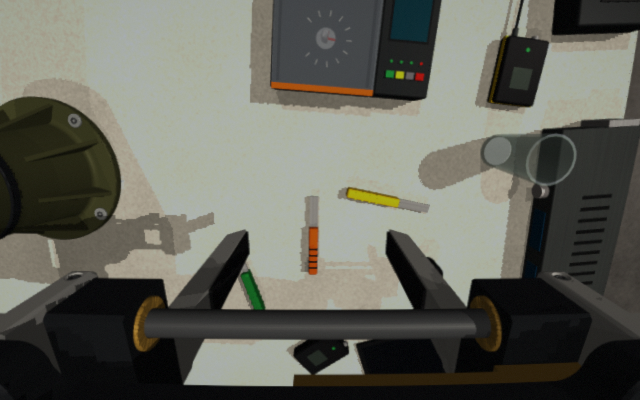

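The crop shows the shaft at w2 px (311,114) with its red line pointing right and slightly down, roughly console +x. In w1 the tool's blade tip is at (312,196) and its handle runs from (313,228) to (313,274).

```bash
python3 - <<'E'
from h import *
a=load("w1");b=load("w2")
t=tri([(a,(312,196)),(b,(301,253.5))]);h=tri([(a,(313,228)),(b,(301.7,282))])
e=atz(a,(313,274),18);print("handle end",e)
for z in(10,):print("tip10",atz(a,(312,196),z),atz(b,(301,253.5),z))
for z in(20,):print("front20",atz(a,(313,228),z),atz(b,(301.7,282),z))
tri([(b,(310.8,114.5)),(a,(325.5,38.5))])
print(atz(b,(310.8,114.5),46),atz(b,(321,117.2),24), atz(b,(310.8,114.5),24))
E
```

```text
X [449.5 -77.9   5.3] res [0.7, 0.7]
X [ 446.4 -135.6    6.8] res [0.3, 0.3]
handle end [ 439.74411697 -219.79209987   18.        ]
tip10 [449.02993147 -76.46953693  10.        ] [450.67078933 -75.78840213  10.        ]
front20 [ 446.69579271 -130.37356611   20.        ] [ 448.13397102 -127.59578954   20.        ]
X [486.6 160.5  16.4] res [0.7, 0.7]
[486.49405205 160.0331324   46.        ] [501.23548768 155.5500581   24.        ] [486.03482511 160.54726058  24.        ]
```

```bash
python3 -m handwheel '[[-0.05,-0.006,0.03,0],[-0.1,-0.012,0.07,0],[-0.15,-0.018,0.11,0],[-0.2,-0.024,0.15,0],[-0.25,-0.03,0.19,0]]' 0.4; python3 -m handwheel '[[0,0,0,0],[0,0,0,0]]'; python3 - <<'E'
from h import *
s=read_state();print(s["eef_pos"],s["eef_rot"],s["finger_gap"]); snap("wrist","w3")
im=cv2.imread("pics/w3.png");h=cv2.cvtColor(im,cv2.COLOR_BGR2HSV);m=cv2.inRange(h,(3,150,90),(17,255,255))
n,l,st,ce=cv2.connectedComponentsWithStats(m)
print([(st[i].tolist(),ce[i].round(1).tolist()) for i in range(1,n) if st[i,4]>40])
print(proj(load("w3"),[[449.8,-76.5,10],[442.8,-176.3,20],[445.9,-131.4,20]]).round(0))
E
```

```text
clock: 2.5
eef_pos: [442.7, -174.6, 116.5]
eef_rot: [3.141, -0.001, 1.5]
wrist_force: [1.4, -0.4, 0.6]
finger_gap: 56.8
clock: 2.75
eef_pos: [442.5, -175.1, 117.2]
eef_rot: [3.141, -0.001, 1.499]
wrist_force: [-0.3, 0.0, -0.0]
finger_gap: 56.2
[ 442.53953994 -175.10287021  117.16107325] [ 3.14067633e+00 -7.17634878e-04  1.49876391e+00] 56.196543290808144
[([311, 159, 16, 39, 605], [318.3, 177.9]), ([310, 201, 16, 9, 136], [317.9, 205.0]), ([310, 213, 16, 9, 126], [317.4, 216.6]), ([310, 224, 15, 9, 131], [317.1, 227.9]), ([310, 235, 15, 11, 157], [317.0, 239.9])]
[[318.  99.]
 [318. 206.]
 [318. 160.]]
```

View pics/w3.png

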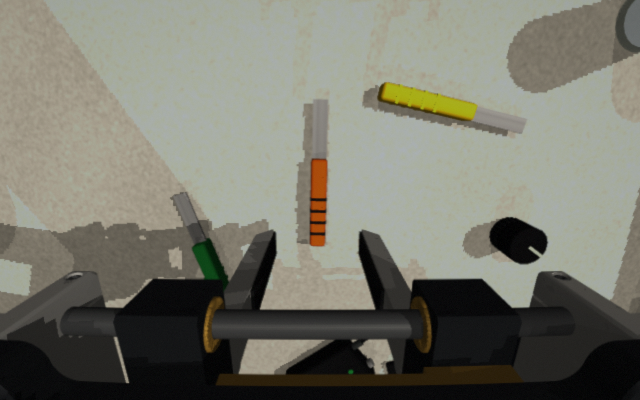

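The tool lies centred at column 318, with the tip at (319,99) and the handle from (318,160) to (318,245), which matches my prediction. The knob is at about (520,240). I'll descend and grasp the tool.

```bash
python3 -m handwheel '[[-0.001,0,0.03,0],[-0.001,0,0.06,0],[-0.001,0,0.085,0],[-0.001,0,0.1055,0],[-0.001,0,0.1055,0]]'; python3 -m handwheel '[[0,0,0,0],[0,0,0,0],[0,0,0,0],[0,0,0,0],[0,0,0,0]]' 1 50;python3 -m handwheel '[[0,0,0,0],[0,0,-0.03,0],[0,0,-0.06,0],[0,0,-0.06,0]]'
```

```text
clock: 3.42
eef_pos: [443.3, -174.7, 12.1]
eef_rot: [3.14, -0.001, 1.501]
wrist_force: [-0.1, -0.7, -0.2]
finger_gap: 56.3
clock: 4.05
eef_pos: [443.3, -174.7, 12.3]
eef_rot: [3.14, -0.001, 1.501]
wrist_force: [-0.1, 0.2, 2.8]
finger_gap: 15.6
clock: 4.55
eef_pos: [444.1, -175.1, 73.8]
eef_rot: [3.137, 0.001, 1.501]
wrist_force: [-1.1, -1.2, -0.9]
finger_gap: 15.8
```

```bash
python3 -m handwheel '[[0.045,0.001,0,2],[0.09,0.002,0.008,4],[0.136,0.003,0.016,4.6],[0.136,0.003,0.0256,4.6],[0.136,0.003,0.0256,4.6]]';python3 -m handwheel '[[0,0,0,0]]'; python3 - <<'E'
from h import *
s=read_state();print(s["eef_pos"],s["eef_rot"]); c,im=snap("wrist","w4")
y=s["eef_rot"][2];d=np.array([np.cos(y),np.sin(y),0])
tip=s["eef_pos"]+98.4*d+[0,0,-2.2];print("tip pred",tip,proj(c,tip))
side,_=snap("side","s4");p=proj(side,[tip,tip-55*d]);print(p.round(1))
E
python3 - <<'E'
import cv2
a=cv2.imread("pics/w4.png");b=cv2.imread("pics/s4.png")
import numpy as np
A=cv2.resize(a[0:200,190:450],(780,600)[:2],interpolation=cv2.INTER_CUBIC)
cv2.imwrite("pics/w4c.png",A)
E
```

```text
clock: 5.18
eef_pos: [455.9, -39.9, 46.9]
eef_rot: [3.139, 0.0, 1.422]
wrist_force: [0.4, 0.5, -0.9]
finger_gap: 15.8
clock: 5.3
eef_pos: [455.9, -40.8, 46.7]
eef_rot: [3.14, 0.0, 1.42]
wrist_force: [0.5, -0.0, -0.5]
finger_gap: 15.1
[455.8686497  -40.78562197  46.73716861] [3.13957198e+00 4.69783383e-04 1.42049931e+00]
tip pred [470.60225934  56.50508029  44.53716861] [[317.8317123  86.4142792]]
[[340.  220.8]
 [352.1 211.6]]
```

View pics/w4c.png

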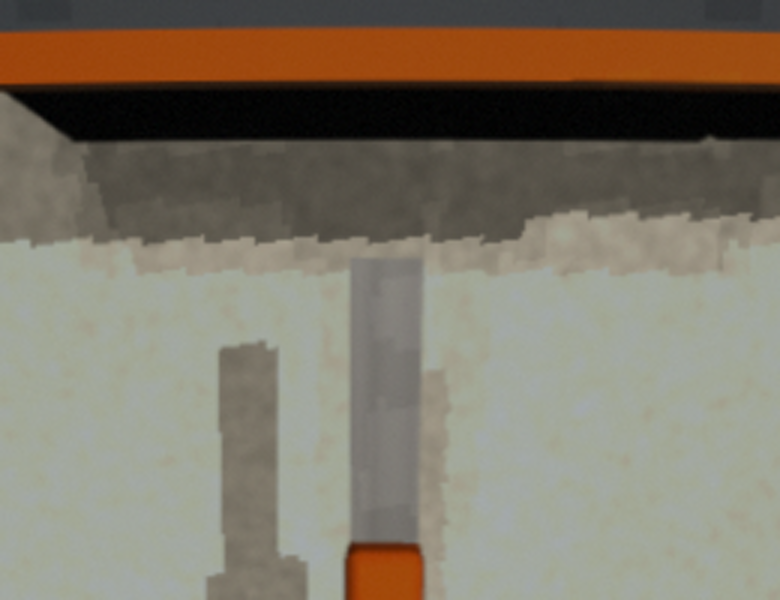

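The tip is at w4 px (319,86), as predicted, and the blade is square to the orange edge. I'll raise it 1.5 mm and insert it.

```bash
python3 -m handwheel '[[0.01,0,-0.0015,0],[0.02,0,-0.0015,0],[0.028,0,-0.0015,0],[0.036,0,-0.0015,0],[0.036,0,-0.0015,0]]'
```

```text
clock: 6.02
eef_pos: [461.3, -4.6, 48.3]
eef_rot: [3.139, 0.0, 1.421]
wrist_force: [-0.1, 0.5, -1.3]
finger_gap: 15.5
```

```bash
python3 -m handwheel '[[0.006,0,0,0],[0.012,0,0,0],[0.017,0,0,0],[0.017,0,0,0]]'
```

```text
clock: 6.52
eef_pos: [463.9, 12.6, 48.3]
eef_rot: [3.139, 0.0, 1.422]
wrist_force: [1.0, -1.1, 0.7]
finger_gap: 15.6
```

```bash
python3 -m handwheel '[[0,0,-0.008,0],[0.0005,0,-0.015,0],[0.0015,0,-0.021,0],[0.0025,0,-0.027,0],[0.004,0,-0.033,0]]';python3 -m handwheel '[[0.001,0,-0.006,0],[0.003,0,-0.012,0],[0.005,0,-0.018,0],[0.008,0,-0.024,0],[0.011,0,-0.029,0]]'
```

```text
clock: 7.15
eef_pos: [464.4, 16.6, 81.8]
eef_rot: [3.139, 0.001, 1.422]
wrist_force: [-0.4, -1.3, -2.2]
finger_gap: 15.4
clock: 7.78
eef_pos: [466.1, 27.6, 111.2]
eef_rot: [3.139, 0.001, 1.422]
wrist_force: [0.1, -1.9, -0.9]
finger_gap: 15.3
```

```bash
python3 -m handwheel '[[0.006,0,-0.01,0],[0.013,0,-0.019,0],[0.022,0,-0.028,0],[0.031,0,-0.036,0],[0.041,0,-0.043,0]]';python3 -m handwheel '[[0.011,0,-0.006,0],[0.022,0,-0.011,0],[0.034,0,-0.015,0],[0.046,0,-0.018,0],[0.058,0,-0.0195,0]]'; python3 - <<'E'
from h import *
snap("side","s5")
E
```

```text
clock: 8.4
eef_pos: [472.2, 68.9, 154.8]
eef_rot: [3.139, 0.001, 1.422]
wrist_force: [0.5, -2.3, 0.0]
finger_gap: 15.5
clock: 9.02
eef_pos: [480.9, 127.1, 174.3]
eef_rot: [3.139, 0.001, 1.422]
wrist_force: [-0.8, -0.7, -1.6]
finger_gap: 15.3
```

View pics/s5.png

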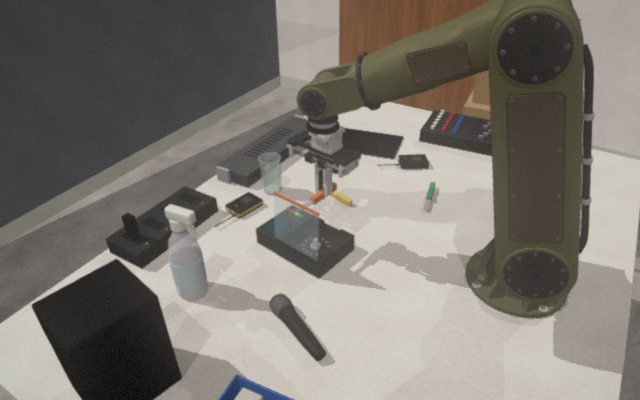

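The cover stands near upright, its orange edge running from (275,193) to (318,214), with the blade behind it. I'll continue over.

```bash
python3 -m handwheel '[[0.012,0,0,0],[0.024,0,0.001,0],[0.036,0,0.003,0],[0.048,0,0.0065,0],[0.058,0,0.01,0]]';python3 -m handwheel '[[0.003,0,0.001,0],[0.003,0,0.001,0]]'
```

```text
clock: 9.7
eef_pos: [489.6, 185.9, 164.0]
eef_rot: [3.139, 0.001, 1.422]
wrist_force: [-5.5, -28.8, 2.6]
finger_gap: 15.5
clock: 9.95
eef_pos: [490.0, 186.7, 162.5]
eef_rot: [3.14, 0.006, 1.422]
wrist_force: [-2.4, -22.2, 3.4]
finger_gap: 15.5
```

```bash
python3 -m handwheel '[[-0.03,0,0,0],[-0.08,0.001,0,0],[-0.13,0.002,0,0],[-0.18,0.003,0,0],[-0.23,0.004,0,0]]';python3 -m handwheel '[[-0.05,0.001,0.03,0],[-0.1,0.002,0.06,0],[-0.135,0.003,0.09,0],[-0.135,0.003,0.12,0],[-0.135,0.003,0.12,0]]'; python3 - <<'E'
from h import *
s=read_state();c,im=snap("wrist","w6"); t,_=snap("top","t6"); sd,_=snap("side","s6")
y=s["eef_rot"][2];d=np.array([np.cos(y),np.sin(y),0])
tip=s["eef_pos"]+98.4*d+[0,0,-2.2];print(s["eef_pos"],"tip pred",tip,proj(c,[tip,tip-55*d]))
w=cv2.imread("pics/w6.png")[20:260,200:560];t=cv2.imread("pics/t6.png")[150:290,220:420];q=cv2.imread("pics/s6.png")[130:280,240:420]
A=np.zeros((600,800,3),np.uint8);A[:400,:600]=cv2.resize(w,(600,400));A[400:600,:280]=cv2.resize(t,(280,200));A[400:600,300:540]=cv2.resize(q,(240,200));cv2.imwrite("pics/c6.png",A)
E
```

```text
clock: 10.58
eef_pos: [459.6, -42.5, 164.0]
eef_rot: [3.139, 0.006, 1.422]
wrist_force: [0.6, -1.1, -1.9]
finger_gap: 15.9
clock: 11.2
eef_pos: [441.8, -176.8, 43.2]
eef_rot: [-3.14, 0.005, 1.421]
wrist_force: [0.2, -0.5, -0.3]
finger_gap: 15.6
[ 441.83711105 -176.82549651   43.23026386] tip pred [456.50090011 -79.52424632  41.03026386] [[317.79187842  86.33307348]
 [317.72363255 181.09997004]]
```

View pics/c6.png

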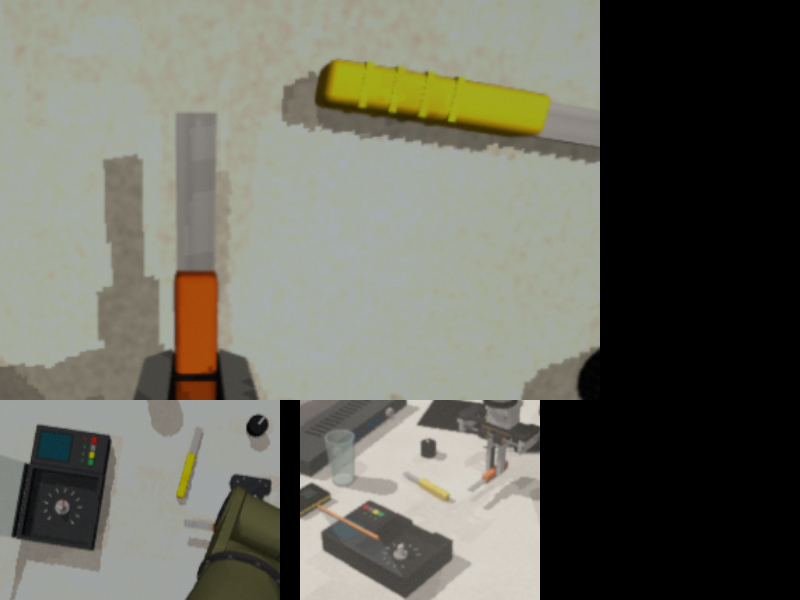

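The cover is right back, and the blade tip at w6 px (318,88) shows the tool has not slipped. I'll lower it and let go.

```bash
python3 -m handwheel '[[0,0,0.012,0],[0,0,0.022,0],[0,0,0.027,0],[0,0,0.0305,0],[0,0,0.0305,0]]'
```

```text
clock: 11.98
eef_pos: [443.6, -177.3, 15.3]
eef_rot: [3.138, 0.006, 1.423]
wrist_force: [-0.5, -0.2, 0.3]
finger_gap: 15.4
```

```bash
python3 -m handwheel '[[0,0,0.0015,0],[0,0,0.003,0],[0,0,0.003,0]]'
```

```text
clock: 12.35
eef_pos: [443.6, -177.3, 12.4]
eef_rot: [3.138, 0.006, 1.423]
wrist_force: [0.4, -0.6, 0.3]
finger_gap: 15.8
```

```bash
python3 -m handwheel '[[0,0,0.0005,0],[0,0,0.0005,0],[0,0,0.0005,0],[0,0,0.0005,0]]' 0.5; python3 -m handwheel '[[0,0,0,0],[0,0,-0.05,0],[0,0,-0.1,0],[0.03,0.05,-0.15,0],[0.03,0.1,-0.19,0]]' 0.2; python3 -m handwheel '[[0,0,0,0],[0,0,0,0]]'; python3 - <<'E'
from h import *
s=read_state();print(s["eef_pos"],s["eef_rot"],s["joints"]);c,im=snap("wrist","w7")
im=cv2.imread("pics/w7.png");h=cv2.cvtColor(im,cv2.COLOR_BGR2HSV);m=cv2.inRange(h,(3,150,90),(17,255,255))
print(proj(c,[[648,-230,36],[648,-230,0],[443,-177,10]]).round(0))
E
```

```text
clock: 12.85
eef_pos: [443.6, -177.3, 11.9]
eef_rot: [3.138, 0.006, 1.423]
wrist_force: [0.3, 0.5, 0.4]
finger_gap: 46.5
clock: 13.48
eef_pos: [536.1, -159.7, 194.7]
eef_rot: [3.137, 0.007, 1.423]
wrist_force: [-0.2, -0.9, -0.3]
finger_gap: 75.6
clock: 13.72
eef_pos: [535.2, -159.4, 193.6]
eef_rot: [3.139, 0.006, 1.423]
wrist_force: [-0.3, -0.4, 0.4]
finger_gap: 75.1
[ 535.21409668 -159.44279326  193.58397181] [3.13866464 0.00627912 1.42323366] [-0.35250159  0.33294536  1.52482271 -0.00579566  1.27968455 -0.20329615]
[[415. 231.]
 [406. 221.]
 [249. 208.]]
```

View pics/w7.png

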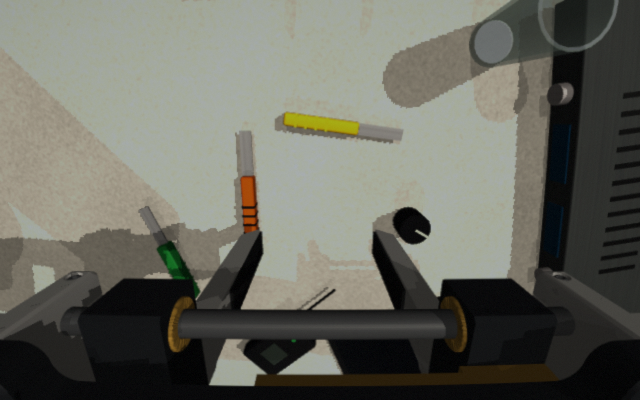

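The tool lies flat where it was put (handle at (249,205)). The knob is at about (412,226) with its white pointer running to the lower right, ending near (426,236). I'll measure that numerically.

```bash
python3 - <<'E'
from h import *
for f,(u0,v0,u1,v1) in (("w3",(490,215,550,268)),("w7",(390,205,435,247))):
    c=load(f);im=cv2.imread("pics/%s.png"%f);g=im.max(2)
    dark=(g<70).astype(np.uint8);roi=np.zeros_like(dark);roi[v0:v1,u0:u1]=1
    n,l,st,ce=cv2.connectedComponentsWithStats(dark*roi)
    i=1+np.argmax(st[1:,4]);blob=(l==i).astype(np.uint8)
    hull=cv2.convexHull(np.argwhere(blob)[:,::-1].astype(np.int32));hm=np.zeros_like(blob);cv2.fillConvexPoly(hm,hull,1)
    hm=cv2.dilate(hm,np.ones((3,3)))
    wp=np.argwhere((g>110)&(cv2.erode(hm,np.ones((5,5)))>0))[:,::-1]
    W=np.array([atz(c,p,36)[:2] for p in wp]);m=W.mean(0);U,S,V=np.linalg.svd(W-m);d=V[0];t=(W-m)@d
    print(f,st[i],len(wp),"mean",m.round(1),"dir",np.degrees(np.arctan2(d[1],d[0])).round(1),"ends",(m+d*t.min()).round(1),(m+d*t.max()).round(1),wp.min(0),wp.max(0))
    # silhouette fit: knob cylinder hull at (x,y)
    from scipy.optimize import minimize
    th=np.linspace(0,2*np.pi,40)
    def sil(x):
        P=[[x[0]+r*np.cos(a),x[1]+r*np.sin(a),z] for r,z in((20,36),(20,14),(19,14),(19,0)) for a in th]
        h=cv2.convexHull((proj(c,P)*16).astype(np.int32));M=np.zeros((400,640),np.uint8)
        cv2.fillConvexPoly(M,h,1,shift=4);return M
    hm2=np.zeros_like(blob);cv2.fillConvexPoly(hm2,hull,1)
    best=min((int((sil((x,y))!=hm2).sum()),x,y) for x in np.arange(640,656,1.) for y in np.arange(-238,-222,1.));print("  fit",best)
im=cv2.imread("pics/w7.png").max(2);print(im[216:244:1,398:434:1])
E
```

```text
w3 [ 490  217   57   47 1852] 39 mean [ 654.5 -233.7] dir -37.8 ends [ 648.4 -228.9] [ 660.4 -238.3] [529 247] [540 255]
  fit (143, np.float64(647.0), np.float64(-228.0))
w7 [393 207  37  37 972] 26 mean [ 655.  -234.1] dir -38.8 ends [ 649.1 -229.4] [ 660.8 -238.7] [416 230] [426 236]
  fit (81, np.float64(647.0), np.float64(-227.0))
[[  6   1   5 ... 173 172 172]
 [  2   4   3 ... 173 172 172]
 [  9   5   4 ... 173 172 173]
 ...
 [131 161 159 ... 171 172 172]
 [101 150 168 ... 171 172 172]
 [ 80 118 156 ... 171 172 172]]
```

```bash
python3 -m handwheel '[[-0.018,0.04,0,0],[-0.035,0.08,0.02,0],[-0.0515,0.121,0.05,0],[-0.0515,0.121,0.09,0],[-0.0515,0.121,0.09,0]]'; python3 -m handwheel '[[0,0,0,0]]'; python3 - <<'E'
from h import *
s=read_state();p=s["eef_pos"];y=s["eef_rot"][2];print(p,s["eef_rot"])
c,im=snap("wrist","w8")
print("knob top pred px",proj(c,[[647.5,-228.2,36]]))
g=cv2.imread("pics/w8.png").max(2)
th=np.linspace(0,2*np.pi,40)
def ann(x,y,r,z):
    M=np.zeros((400,640),np.uint8);cv2.fillConvexPoly(M,cv2.convexHull((proj(c,[[x+r*np.cos(a),y+r*np.sin(a),zz] for a in th for zz in (z if isinstance(z,tuple) else (z,))])*16).astype(np.int32)),1,shift=4);return M
M=ann(647.5,-228.2,26,(0,36));wp=np.argwhere((g>110)&(ann(647.5,-228.2,17,36)>0))[:,::-1]
W=np.array([atz(c,q,36)[:2] for q in wp]);m=W.mean(0);U,S,V=np.linalg.svd(W-m);d=V[0];t=(W-m)@d
print(len(wp),m,np.degrees(np.arctan2(d[1],d[0])),m+d*t.min(),m+d*t.max())
dk=((g<70)|((g>110)&(ann(647.5,-228.2,16,36)>0)))&(M>0)
best=min((int((ann(x,yy,20,(8,36)).astype(bool)!=dk)[...].sum()),x,yy) for x in np.arange(640,656,1.) for yy in np.arange(-238,-220,1.));print(best)
b=np.array([647.5,-228.2])-p[:2];print("delta tool",b@[np.cos(y),np.sin(y)],b@[np.sin(y),-np.cos(y)])
E
```

```text
clock: 14.4
eef_pos: [644.5, -228.4, 99.5]
eef_rot: [-3.136, 0.004, 1.422]
wrist_force: [-0.8, -0.0, 0.1]
finger_gap: 75.2
clock: 14.52
eef_pos: [644.5, -228.6, 101.3]
eef_rot: [-3.137, 0.005, 1.422]
wrist_force: [-0.2, 0.6, 0.3]
finger_gap: 75.3
[ 644.4913157  -228.59503533  101.28329747] [-3.13726807  0.00453352  1.42209042]
knob top pred px [[321.2667253  213.69705129]]
62 [ 654.8664988 -233.9782389] -38.92874391398075 [ 648.71043707 -229.00582209] [ 660.91695128 -238.86535228]
(198, np.float64(649.0), np.float64(-228.0))
delta tool 0.8364375535285793 2.9169515472733805
```

```bash
python3 -m handwheel '[[0.001,0.003,0.03,0],[0.001,0.003,0.055,0],[0.001,0.003,0.07,0],[0.001,0.003,0.077,0],[0.001,0.003,0.077,0]]';python3 -m handwheel '[[0,0,0,0]]'
```

```text
clock: 15.2
eef_pos: [647.2, -228.4, 24.5]
eef_rot: [-3.137, 0.005, 1.422]
wrist_force: [0.4, -0.3, 0.2]
finger_gap: 75.2
clock: 15.32
eef_pos: [647.6, -228.5, 25.6]
eef_rot: [-3.139, 0.005, 1.422]
wrist_force: [0.8, -0.8, -0.2]
finger_gap: 75.0
```

```bash
python3 -m handwheel '[[0,0,0,0],[0,0,0,0],[0,0,0,0],[0,0,0,0],[0,0,0,0]]' 1 40;python3 -m handwheel '[[0,0,-0.02,0],[0,0,-0.05,0],[0,0,-0.09,0],[0.02,-0.02,-0.115,0],[0.06,-0.045,-0.115,0]]'; python3 -m handwheel '[[0.04,-0.03,0,-6],[0.08,-0.06,0,-12],[0.12,-0.09,0,-18],[0.16,-0.12,0,-23],[0.202,-0.154,0,-23]]'; python3 -m handwheel '[[0,0,0,0],[0,0,0,0]]';python3 - <<'E'
from h import *
s=read_state();print(s["eef_pos"],s["eef_rot"]);c,im=snap("wrist","w9")
a=proj(c,[486.7,159.7,46])[0];print("shaft px pred",a)
u,v=a.astype(int);cr=im[max(0,v-40):v+40,u-50:u+50][:,:,::-1]
k=cv2.imread("pics/w9.png")[200:400,120:520]
A=np.zeros((600,800,3),np.uint8);A[:400,:500]=cv2.resize(cr,(500,400),interpolation=cv2.INTER_CUBIC);A[400:,:400]=k;cv2.imwrite("pics/c9.png",A)
h=cv2.cvtColor(im,cv2.COLOR_RGB2HSV);m=cv2.inRange(h,(0,110,60),(8,255,255))|cv2.inRange(h,(170,110,60),(180,255,255))
q=np.argwhere(m>0)[:,::-1];q=q[np.linalg.norm(q-a,axis=1)<30];print(len(q));print(q.tolist())
E
```

```text
clock: 15.95
eef_pos: [647.6, -228.5, 25.6]
eef_rot: [-3.139, 0.005, 1.422]
wrist_force: [0.3, -0.1, 0.3]
finger_gap: 39.7
clock: 16.58
eef_pos: [612.8, -162.5, 144.1]
eef_rot: [3.139, 0.006, 1.42]
wrist_force: [1.0, 0.1, -0.1]
finger_gap: 38.7
clock: 17.2
eef_pos: [490.2, 61.6, 144.1]
eef_rot: [3.14, 0.007, 1.823]
wrist_force: [0.8, 0.7, -0.5]
finger_gap: 39.5
clock: 17.45
eef_pos: [490.9, 61.4, 145.3]
eef_rot: [3.138, 0.007, 1.823]
wrist_force: [0.7, -0.2, -0.9]
finger_gap: 38.9
[490.87096419  61.35123099 145.25041331] [3.13811083 0.00704395 1.8230322 ]
shaft px pred [340.30464674 100.9096358 ]
38
[[343, 104], [344, 104], [342, 105], [343, 105], [344, 105], [345, 105], [346, 105], [342, 106], [343, 106], [344, 106], [345, 106], [346, 106], [347, 106], [343, 107], [344, 107], [345, 107], [346, 107], [347, 107], [348, 107], [349, 107], [345, 108], [346, 108], [347, 108], [348, 108], [349, 108], [350, 108], [351, 108], [347, 109], [348, 109], [349, 109], [350, 109], [351, 109], [352, 109], [349, 110], [350, 110], [351, 110], [350, 111], [351, 111]]
```

View pics/c9.png

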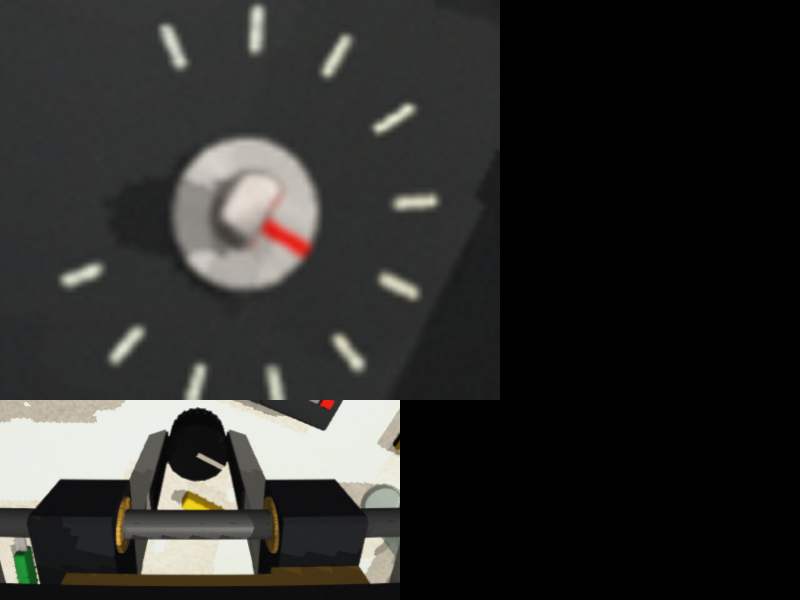

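The shaft is at (339,103) with its red line toward the lower right. The knob is held straight, with its pointer along (318,255)–(345,269). I'll compute both angles.

```bash
python3 - <<'E'
from h import *
s=read_state();p=s["eef_pos"];yaw=s["eef_rot"][2];c=load("w9");im=cv2.imread("pics/w9.png")
h=cv2.cvtColor(im,cv2.COLOR_BGR2HSV);m=cv2.inRange(h,(0,110,60),(8,255,255))|cv2.inRange(h,(170,110,60),(180,255,255))
q=np.argwhere(m>0)[:,::-1];q=q[(np.linalg.norm(q-[340,101],axis=1)<30)&(q[:,0]>=345)]
def line(q,z):
    W=np.array([atz(c,x,z)[:2] for x in q]);mm=W.mean(0);V=np.linalg.svd(W-mm)[2];d=V[0]
    if d[0]<0:d=-d
    t=(W-mm)@d;return mm,np.degrees(np.arctan2(d[1],d[0])),mm+d*t.min(),mm+d*t.max()
r=line(q,24);print("red",r)
# collar: bright, low-saturation blob near
cm=((h[...,2]>90)|(m>0)).astype(np.uint8);n,l,st,ce=cv2.connectedComponentsWithStats(cm)
i=l[108,335] or l[108,340];b=cv2.convexHull(np.argwhere(l==i)[:,::-1].astype(np.int32));e=cv2.fitEllipse(b);print("collar",st[i],e)
C=atz(c,e[0],24);print("collar ctr",C, "shaft top ctr", atz(c,(290+252/5,60+205/5),46))
print("from ctr to red mean", np.degrees(np.arctan2(*(r[0]-C[:2])[::-1])))
# knob pointer
zt=p[2]+10.4;g=im.max(2);w=np.argwhere(g[250:274,312:346]>110)[:,::-1]+[312,250]
w=np.array([x for x in w if np.linalg.norm(x-[330.5,262])<17 and abs((x-np.array([330.5,262]))@np.array([-.46,.89]))<5])
k=line(w,zt);print("knob",len(w),k,"TCP",p,"yaw",np.degrees(yaw))
E
```

```text
red (array([497.31830034, 156.90048648]), np.float64(-17.228264189169344), array([493.33584863, 158.13541434]), array([501.05337433, 155.74226855]))
collar [325  87  29  31 694] ((338.7208251953125, 102.26631164550781), (29.186756134033203, 30.782245635986328), 1.1329541206359863)
collar ctr [486.94227319 159.76000875  24.        ] shaft top ctr [486.80388629 159.64709606  46.        ]
from ctr to red mean -15.407638123827375
knob 166 (array([501.07053911,  57.83233644]), np.float64(-18.82517070314671), array([490.6158497 ,  61.39652893]), array([510.39210707,  54.65444552])) TCP [490.92551161  60.92436306 144.86217133] yaw 104.40429518528569
```

```bash
python3 -m handwheel '[[0.035,0.007,0,0],[0.07,0.014,0.01,-1],[0.0965,0.0207,0.03,-1],[0.0965,0.0207,0.05,-1],[0.0965,0.0207,0.063,-1]]'; python3 -m handwheel '[[0,0,0,0],[0,0,0,0]]'; python3 - <<'E'
from h import *
s=read_state();p=s["eef_pos"];y=s["eef_rot"][2];b=np.array([486.9,159.5])-p[:2]
print(p,y,s["wrist_force"],"delta tool",b@[np.cos(y),np.sin(y)],b@[np.sin(y),-np.cos(y)])
E
```

```text
clock: 18.12
eef_pos: [487.6, 158.4, 80.4]
eef_rot: [3.14, 0.007, 1.839]
wrist_force: [0.3, -0.4, 0.3]
finger_gap: 39.2
clock: 18.38
eef_pos: [488.2, 157.9, 81.0]
eef_rot: [3.139, 0.007, 1.838]
wrist_force: [0.3, -0.5, -0.9]
finger_gap: 39.1
[488.1880082  157.93878949  80.9916275 ] 1.837615488090445 [ 0.33936692 -0.49740691 -0.93830892] delta tool 1.8455682433761693 -0.8307955439009888
```

```bash
python3 -m handwheel '[[0.002,-0.001,0,0],[0.002,-0.001,0.004,0],[0.002,-0.001,0.007,0],[0.002,-0.001,0.007,0]]'; python3 -m handwheel '[[0,0,0.002,0],[0,0,0.004,0],[0,0,0.006,0],[0,0,0.006,0]]'
```

```text
clock: 18.88
eef_pos: [486.6, 159.5, 73.7]
eef_rot: [3.139, 0.007, 1.838]
wrist_force: [-0.6, 0.5, 0.3]
finger_gap: 39.2
clock: 19.38
eef_pos: [486.5, 159.5, 67.5]
eef_rot: [3.14, 0.007, 1.838]
wrist_force: [-0.7, -0.1, 0.2]
finger_gap: 39.0
```

```bash
python3 -m handwheel '[[0,0,0.003,0],[0,0,0.006,0],[0,0,0.008,0],[0,0,0.008,0]]'; python3 -m handwheel '[[0,0,0.002,0],[0,0,0.004,0],[0,0,0.004,0]]'
```

```text
clock: 19.88
eef_pos: [486.5, 159.4, 59.3]
eef_rot: [3.14, 0.007, 1.838]
wrist_force: [0.8, -0.1, -0.8]
finger_gap: 39.3
clock: 20.25
eef_pos: [486.7, 159.4, 55.5]
eef_rot: [3.14, 0.007, 1.838]
wrist_force: [-1.1, 0.8, 4.9]
finger_gap: 39.2
```

The force onset near z 57.5 is the predicted home height, so I'll press further.

```bash
python3 -m handwheel '[[0,0,0.001,0],[0,0,0.002,0],[0,0,0.0032,0],[0,0,0.0032,0],[0,0,0.0032,0]]' 1 40; python3 -m handwheel '[[0,0,0,0],[0,0,0,0],[0,0,0,0]]'; python3 - <<'E'
from h import *
for _ in range(3):
    c,im=snap("side","s10");print(read_state()["wrist_force"],read_state()["eef_pos"])
t,tm=snap("top","t10");w,wm=snap("wrist","w10")
A=np.zeros((600,800,3),np.uint8);A[:400,:640]=cv2.imread("pics/w10.png");A[400:,:267]=cv2.resize(cv2.imread("pics/t10.png")[150:300,220:420],(267,200));A[400:,280:520]=cv2.resize(cv2.imread("pics/s10.png")[130:280,240:420],(240,200));cv2.imwrite("pics/c10.png",A)
E
```

```text
clock: 20.88
eef_pos: [486.8, 159.5, 52.6]
eef_rot: [3.139, 0.007, 1.838]
wrist_force: [-1.9, -0.6, 6.9]
finger_gap: 39.3
clock: 21.25
eef_pos: [486.8, 159.5, 52.8]
eef_rot: [3.139, 0.007, 1.838]
wrist_force: [-2.5, -0.6, 7.1]
finger_gap: 39.1
[-1.72008595 -0.49653611  5.73624484] [486.82039472 159.47983422  52.79048489]
[-1.7796867  -0.23589995  6.76034461] [486.83014753 159.47217488  52.79025785]
[-3.30275128 -0.36259467  7.09935458] [486.83104194 159.48814539  52.80707193]
```

View pics/c10.png

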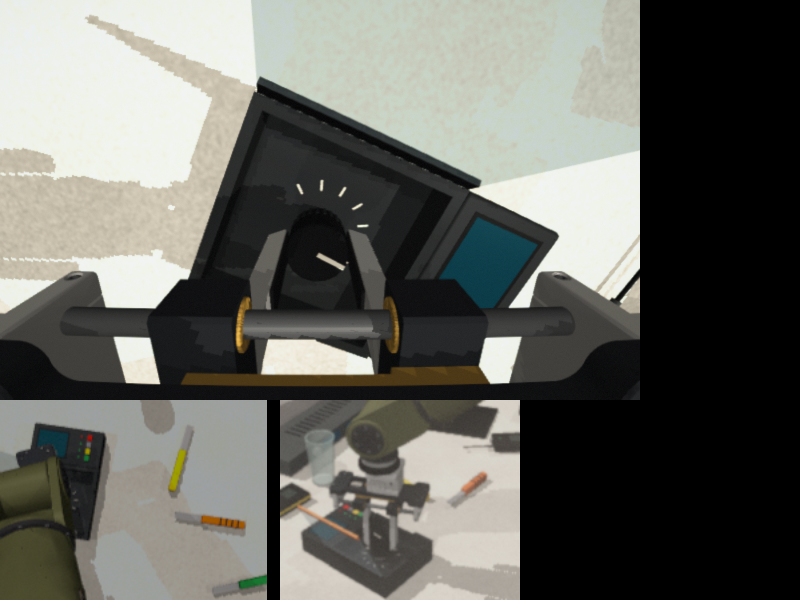

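The cover is back, the tool lies flat on the counter, and the knob is on the shaft. The force of about 7 N implies about 4 mm of press, so I'll press a little deeper for margin.

```bash
python3 -m handwheel '[[0,0,0.0008,0],[0,0,0.0016,0],[0,0,0.0016,0],[0,0,0.0016,0]]'; python3 - <<'E'
from h import *
F=[]
for _ in range(5):
    cams.camera("side");s=read_state();F.append(s["wrist_force"])
print(np.mean(F,0),s["eef_pos"],s["finger_gap"],abs(s["qd"]).max())
E
```

```text
clock: 22.0
eef_pos: [486.9, 159.5, 51.5]
eef_rot: [3.139, 0.007, 1.838]
wrist_force: [-2.7, -2.0, 7.7]
finger_gap: 39.0
[-2.27474378 -0.17035621  7.99110537] [486.88126202 159.49089822  51.52592006] 39.38935079856448 0.0017096845366568355
```

```bash
python3 -c "
from cell import manip; print(manip.sign_off())"
```

```text
the job is handed in; nothing more can be done
None
```

I handed the job in at about 22 s with the knob on the D-shaft, held at 40 N and pressed down; the sign-off gives no verdict.

- **Cover:** I prised it up with the orange tool's blade in the notch and swung it back until it hit its stop, where the push read about 22–29 N. The last pictures show it still right back.
- **Pry tool:** I laid it flat close to where it started. The last top and side views show it lying there untouched.
- **Knob:** I turned it about 24° to match the flat. It slid onto the shaft without resistance, and the force began at TCP z of about 57.5 mm, the predicted home height.
- **Press:** The last average force was 8.0 N, which means about 5 mm of press from the spring figures. From height the press is about 6 mm. Both are above the 3.5 mm needed.
- **Disagreement:** The knob's angle in the gripper measured −18.8° from the picture against −15.9° expected, and the shaft's line −15.4° to −17.2°. That is within the 8° the fit allows.
- **Other things:** I saw no sign that anything else on the counter was moved, though I did not measure it. The forces I read stayed well below the limits.

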